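# Free and lower a bin's child-locked flap

### The job

Open the wider of the two wooden worktop bins: reach down through the slot in its roof and press the sprung latch hook until the front flap springs ajar, then push the flap down until it lies flat in front of the bin. Leave the narrower bin shut.

Things in the scene. Friction and masses are not known exactly. Their poses are not given: they have to be found in the camera images.
- wide_bin: The wider of two light-wood worktop bins, fixed: 150 deep (x), 150 wide (y), 130 high, white front flap. Origin: centre of its underside; x points to its back, y across, z up; the flap is on its -x side. The roof has a slot, 42 mm in x by 80 in y, centred over x = -20, y = 0 mm; closed fingers fit if their long side lies along y. Clear room above
- wide_pad (a point): Centre of the top of the latch hook's ribbed white thumb pad (30 in x by 60 in y), in the roof slot of the wide bin, 18 mm below the roof's top; axes as the bin's when up. Pressed down 8 mm or more (about 10 N; rigid stop at 20 mm) it draws the hook's tooth out of the flap's catch and the flap is free; aim for 14 mm. It springs up when let go
- wide_hinge (a point): Middle of the flap's hinge line, which runs along the bin's y, 63 mm in front of the bin's origin, 14 mm up; axes as the bin's. The flap is 150 wide, 12 thick, reaches 113 mm from here. Open flat it extends to -x, inner face up, 14 mm above the worktop. A grey catch, 18 wide, stands 17 mm proud of the inner face in mid-width, 84 to 100 mm from the hinge: push beside it
- wide_flap (a joint): Angle of the wide bin's flap, rad: 0 shut and latched (may read 0.02). Freed, its spring throws it outward to about 1.0, where it stays ajar, leaning out over the worktop. Pushed down on the inner face, e.g. 65 mm out from the hinge line and 40 mm to either side of the middle (about 4 N), it goes to 1.57, flat in front of the bin, and stays down
- narrow_bin: The narrower bin of the same make, fixed: 105 mm wide, otherwise the same size, slot, hook and flap. Origin: centre of its underside; axes as for the wide bin. It is to stay shut. It may stand on either side of the wide one, 20 mm or more away; a kitchen timer (69 mm wide, 56 high) stands in front of it
- narrow_flap (a joint): Angle of the narrow bin's flap, rad: 0 shut and latched, growing as it opens
Not all that is in view belongs to the job. What is shaped like the narrow_bin but purple is not meant.

How it is judged:
By the outcome, as a careful person would: the job done as asked, in the order asked, and still so for the second after the job is handed in, with the robot touching nothing.
It also fails if it takes over 43 s, if anything falls off the work surface, if the arm or the gripper's body presses on something with over 40 N, if the wrist force passes 120 N, or if a joint passes its speed limit or range.

### The arm

A 6-joint arm with a two-finger parallel gripper is mounted at the origin on a cart in front of the work surface, level with it; the furniture and walls round the work are solid. World frame = base frame: x ahead of the robot, y to its left, z up, the work surface at z = 0. Lengths are in m, angles in rad, forces in N, time in s.
With the tool pointing down it reaches from about 0.375 to 0.9 m from the base axis. Payload 3.1 kg.
Tool frame: the origin (TCP) lies on the centre line of the jaws, within the pads' length; the fingertips stand 19 mm ahead of it and the grasp point (between the pads) is the TCP; z points along the fingers, y is the direction in which the jaws open and shut (so a half turn about z gives the same grasp; the last joint's range is limited). The gripper opens to 85 mm and grips with 20 to 120 N. Pads are 22 mm wide; open, the fingers measure 114 mm over their backs; the gripper's body (76 mm by 85 mm) begins 54 mm behind the grasp point. The pads swing forward as they close: fully open they stand 13 mm farther back than shut.
Start: joints at [1.016, 0.527, 1.433, -0, 1.181, -0.178], TCP at [0.229, 0.581, 0.25] pointing down, gripper open.
Joint ranges: [-3.08, 3.08], [-0.75, 2.2], [0.22, 2.44], [-1.43, 4.57], [0, 2.65], [-2.85, 2.85]. Speed limits (rad/s): [2.79, 2.79, 3.14, 3.14, 3.14, 3.14].

### API

Orientations are given as a unit quaternion [x, y, z, w].
In Python, from station import manip, imaging, workorder gives the robot as it stands.
- The arm moves only by the shell command python3 -m creep 'ROWS' [FORCE]. ROWS is a JSON object of lists of equal length, an entry for each row: "claw": the finger opening in cm, from 0 to 8.54; "dp": the shift along the tool's x, y, z in cm, a list of three; "roll": the turn about the tool's z in rad. In form: {"claw": [claw, ...], "dp": [[dx, dy, dz], ...], "roll": [roll, ...]}. A call has 1 to 12 rows; each row is the pose to reach, as a shift and turn from the pose commanded when the call began, along the tool's axes at that moment; what a row does not reach only later rows make up. A row lasts 1/10 s, in which the tool goes at most 50 mm and 8.59 degrees, less where a joint would pass 70% of its speed; a pose out of reach is approached as far as the arm can. A call with a gripper value outside its range is refused whole. The fingers move at their own pace and stop on an object; FORCE is the grip in N (left out, the last holds). Time passes only in rows, so rows that repeat a pose let the fingers close. It gives the time, the measured TCP pose, the force and the opening at its end, in the units of the state.
- manip.sense(): the state, without advancing time (a new reading comes with each control period).
- imaging.snapshot(name): name is "scene" or "top" or "wrist"; returns a dict with "image" (420x560x3 uint8, red, green, blue), "z_map" (420x560 float32, m along the optical axis (not along the pixel's ray), 0 where there is no reading), "vfov" (degrees; the focal length in pixels is half the picture's height over the tangent of half this angle, whatever the lens; pixels are square), "cx", "cy" (the principal point, pixels), "R" (3x3) and "t" (3): a world point X has camera coordinates R X + t. Camera axes: x right, y down, z forward; pixel columns grow to the right and rows downward; lengths in m; the calibration is good to about 2 mm. A picture is of the moment at which its call begins.
- workorder.sign_off(): hands the job in, once; it reports no verdict.
The state is a dict: "t": time; "q": joint angles; "qd": joint speeds; "tau": joint torques, N m; "tcp_pos": TCP position; "tool_rot": TCP orientation; "force": force on the tool from outside, world axes, zero at the start; "ft_torque": the same for the moment, N m; "finger_gap": opening from 0.0 (shut) to 1.0 (fully open).
Only numpy, scipy, OpenCV 4.12 (cv2) and the standard library are available. Lean on these libraries where they do the work, as an engineer would, in place of code of your own. Each camera call takes 0.05 s, during which the arm holds its last target.

## Working session

There is one attempt and no reset: what is moved stays moved. The work goes in short steps, Python scripts to look and compute and a shell command to move; the robot and the scene stay as the last step left them, time stands still between calls to the robot, and variables do not carry over. Pictures are saved under pics/ and viewed, and the job is handed in when it is done.

```bash
ls; mkdir -p pics
python3 - <<'E'
from station import manip, imaging
import cv2,pickle
s=manip.sense(); print({k:s[k] for k in ('t','q','tcp_pos','tool_rot','force','finger_gap')})
for n in ('scene','top','wrist'):
    d=imaging.snapshot(n); pickle.dump(d,open(f'{n}0.pkl','wb')); cv2.imwrite(f'pics/{n}0.png',d['image'][:,:,::-1])
    print(n,d['vfov'],d['cx'],d['cy'],-d['R'].T@d['t'])
E
```

```text
pics
{'t': 0.0, 'q': array([ 1.01648823e+00,  5.28488841e-01,  1.43391365e+00, -2.42013826e-05,
        1.18142093e+00, -1.78499405e-01]), 'tcp_pos': array([0.22900027, 0.58079544, 0.24931605]), 'tool_rot': array([ 1.86795902e-01,  9.82398110e-01, -1.04535705e-03, -3.89151240e-04]), 'force': array([-0.15332637,  0.59098397, -0.02676995]), 'finger_gap': 0.9982986742580771}
scene 45.69292128439446 280.6632062611917 210.95303180620112 [ 0.44856369 -0.87783743  0.8291606 ]
top 53.42857530530186 276.1889516782584 208.99579493397607 [ 0.40827983 -0.38827285  0.94151157]
wrist 69.92421914010943 281.2823556037908 207.08250154682716 [0.1681342  0.60419172 0.37338143]
```

View pics/scene0.png

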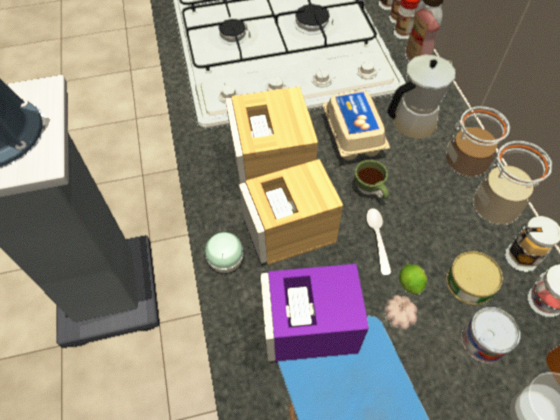

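View pics/top0.png

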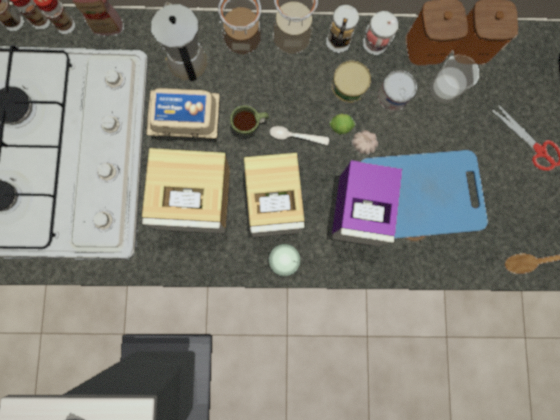

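View pics/wrist0.png

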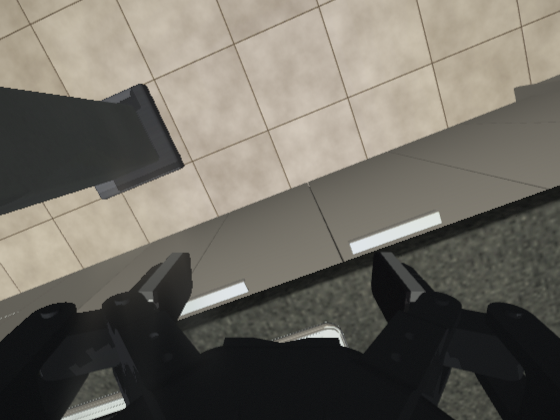

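Top view candidates: A at (186,188), wood, wide; B at (274,192), wood, narrower, with the green timer in front of it at (285,260); C at (368,203), purple and not meant. A should be the wide bin, so I'll measure the roofs to confirm.

```bash
cat > h.py <<'E'
import numpy as np,cv2,pickle
def world(d):
    z=d['z_map']; h,w=z.shape; f=h/2/np.tan(np.radians(d['vfov']/2))
    u,v=np.meshgrid(np.arange(w),np.arange(h))
    P=np.stack([(u-d['cx'])/f*z,(v-d['cy'])/f*z,z],-1)
    return (P-d['t'])@d['R']
E
python3 - <<'E'
from h import *
for n in ('top','scene'):
    d=pickle.load(open(n+'0.pkl','rb')); W=world(d); im=d['image']
    hsv=cv2.cvtColor(im,cv2.COLOR_RGB2HSV)
    roof=((abs(W[...,2]-.13)<.006)&(d['z_map']>0)&(hsv[...,0]<32)&(hsv[...,0]>10)&(hsv[...,1]>70)).astype(np.uint8)
    k,l,st,c=cv2.connectedComponentsWithStats(roof)
    for i in range(1,k):
        if st[i,4]<500: continue
        p=W[l==i]
        # metric rect incl. holes
        r=cv2.minAreaRect((p[:,:2]*1000).astype(np.float32)); 
        print(n,c[i].round(),st[i],'z',np.median(p[:,2]).round(4),'rect',np.round(r[0],1),np.round(r[1],1),round(r[2],2))
        print(' box',cv2.boxPoints(r).round().tolist())
    # pads: white, z ~0.112
    pad=((abs(W[...,2]-.112)<.008)&(d['z_map']>0)&(hsv[...,1]<60)&(hsv[...,2]>150)).astype(np.uint8)
    k,l,st,c=cv2.connectedComponentsWithStats(pad)
    for i in range(1,k):
        if st[i,4]<80: continue
        p=W[l==i]; r=cv2.minAreaRect((p[:,:2]*1000).astype(np.float32))
        print(n,'pad',c[i].round(),'z',np.median(p[:,2]).round(4),np.round(r[0],1),np.round(r[1],1),round(r[2],2))
d=pickle.load(open('top0.pkl','rb'))
cv2.imwrite('pics/crop.png',cv2.resize(d['image'][130:290,125:325,::-1],None,fx=4,fy=4)[:600])
E
```

```text
top [184. 186.] [ 143  148   82   73 3702] z 0.1305 rect [ 585.2 -227. ] [151.2 138.8] 87.52
 box [[513.0, -300.0], [651.0, -306.0], [658.0, -154.0], [519.0, -148.0]]
top [274. 193.] [ 246  163   58   63 2004] z 0.1303 rect [ 569.1 -405.4] [116.6 105. ] 6.49
 box [[505.0, -360.0], [517.0, -464.0], [633.0, -451.0], [621.0, -347.0]]
top pad [185. 199.] z 0.1126 [ 558.9 -226.5] [59.5 30.2] 87.8
top pad [275. 203.] z 0.1124 [ 554.1 -407.3] [30.4 60.1] 6.37
top pad [368. 211.] z 0.1123 [ 539.9 -597.6] [60.7 29.8] 82.73
scene [275. 121.] [ 232   87   85   69 3744] z 0.1314 rect [ 584.6 -226.3] [154.7 138. ] 87.65
 box [[512.0, -301.0], [650.0, -306.0], [657.0, -152.0], [519.0, -146.0]]
scene [296. 193.] [ 246  159   97   73 3386] z 0.1312 rect [ 579.2 -402.5] [139.2 108.2] 6.65
 box [[504.0, -357.0], [516.0, -464.0], [655.0, -448.0], [642.0, -341.0]]
scene pad [488. 123.] z 0.115 [ 979.4 -324.4] [91.9 89.6] 66.35
scene pad [259. 125.] z 0.1137 [ 558.7 -220.8] [57.8 30.1] 87.28
scene pad [279. 203.] z 0.1134 [ 553.1 -404.9] [29.9 59.4] 6.83
scene pad [299. 306.] z 0.1131 [ 538.8 -596.1] [61.1 30.1] 81.78
```

View pics/crop.png

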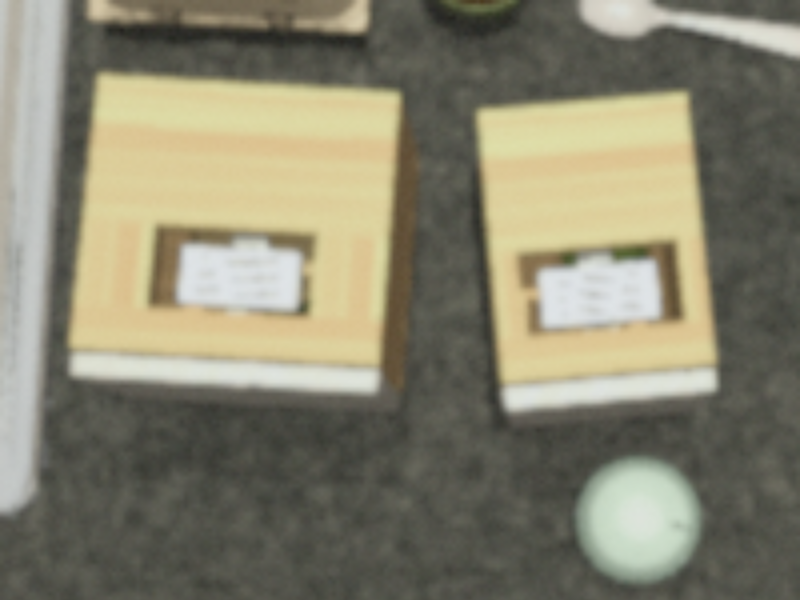

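A measures 151 mm wide and has no timer, so it is the wide bin. B is 105 mm wide with the timer in front, so it is the narrow bin. For A, the pad is at (559, -226.5, 112) mm and the yaw is about -2.4°. The pad agrees with the slot position worked out from the roof. I'll close the fingers and move over it.

```bash
python3 -m creep '{"claw":[0,0,0,0,0,0,0,0,0,0,0,0],"dp":[[-60.3,-63,0],[-60.3,-63,0],[-60.3,-63,0],[-60.3,-63,0],[-60.3,-63,0],[-60.3,-63,0],[-60.3,-63,0],[-60.3,-63,0],[-60.3,-63,0],[-60.3,-63,0],[-60.3,-63,0],[-60.3,-63,0]],"roll":[-0.334,-0.334,-0.334,-0.334,-0.334,-0.334,-0.334,-0.334,-0.334,-0.334,-0.334,-0.334]}' 40
cat > rem.py <<'E'
import sys,numpy as np
from station import manip
from scipy.spatial.transform import Rotation as R
s=manip.sense(); g=np.array(list(map(float,sys.argv[1:4]))); yaw=np.radians(float(sys.argv[4])) # tool y angle wanted
M=R.from_quat(s['tool_rot']).as_matrix()
e=yaw-np.arctan2(M[1,1],M[0,1])
print('t',s['t'],'tcp',s['tcp_pos'].round(4),'F',s['force'].round(1),'gap',round(s['finger_gap'],3),'q',s['q'].round(2))
print('dp cm',(M.T@(g-s['tcp_pos'])*100).round(2),'roll',round(-e,3),'z',M[:,2].round(3))
E
python3 rem.py .559 -.2265 .2 87.6
```

```text
t: 1.35
tcp_pos: [0.4559, 0.0253, 0.2503]
tool_rot: [0.021, 1.0, 0.0, 0.0]
force: [-0.4, 0.2, 0.0]
finger_gap: -0.002
t 1.35 tcp [0.4559 0.0253 0.2503] F [-0.4  0.2  0. ] gap -0.002 q [-0.19  0.3   1.84  0.    1.   -1.72]
dp cm [-11.36 -24.72   5.03] roll -0.0 z [ 0.  0. -1.]
```

```bash
python3 -m creep '{"claw":[0,0,0,0,0,0,0,0,0],"dp":[[-11.4,-24.7,0],[-11.4,-24.7,0],[-11.4,-24.7,0],[-11.4,-24.7,0],[-11.4,-24.7,0],[-11.4,-24.7,0],[-11.4,-24.7,5],[-11.4,-24.7,5],[-11.4,-24.7,5]],"roll":[0,0,0,0,0,0,0,0,0]}'
python3 rem.py .559 -.2265 .117 87.6
python3 - <<'E'
from station import imaging
import cv2,pickle
for n in ('wrist','scene'):
    d=imaging.snapshot(n); cv2.imwrite(f'pics/{n}1.png',d['image'][:,:,::-1])
E
```

```text
t: 2.25
tcp_pos: [0.558, -0.2233, 0.1993]
tool_rot: [0.021, 1.0, 0.001, -0.002]
force: [1.1, -0.6, -0.7]
finger_gap: -0.003
t 2.25 tcp [ 0.558  -0.2233  0.1993] F [ 1.1 -0.6 -0.7] gap -0.003 q [-0.57  0.56  1.54  0.    1.05 -2.1 ]
dp cm [-0.14 -0.34  8.23] roll 0.0 z [-0.004  0.003 -1.   ]
```

View pics/wrist1.png

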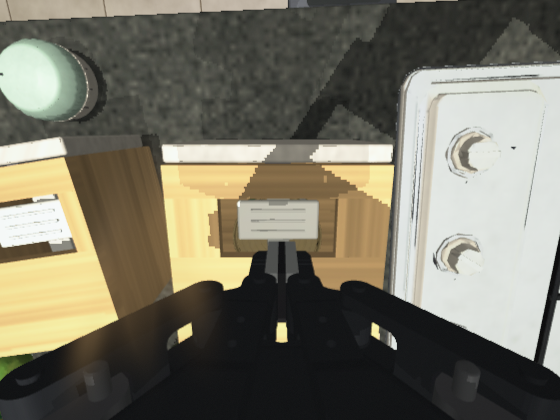

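View pics/scene1.png

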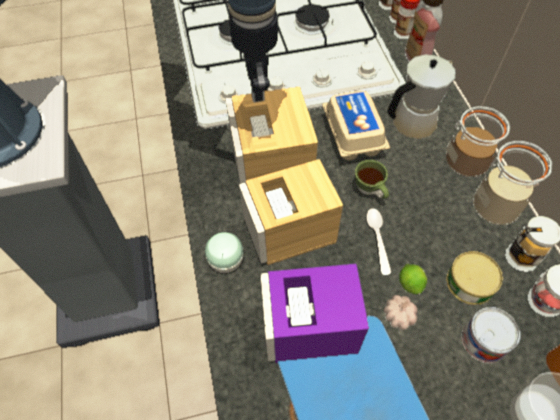

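The wrist view shows the closed fingers at (283,245), in line with the white pad at (278,222) and inside the slot's width. The bin is shut. I'll cross-check the pad position from this view.

```bash
python3 - <<'E'
from station import imaging
from h import *
d=imaging.snapshot('wrist'); W=world(d)
hsv=cv2.cvtColor(d['image'],cv2.COLOR_RGB2HSV)
m=(abs(W[...,2]-.112)<.008)&(hsv[...,1]<70)&(hsv[...,2]>90)
m[:180]=0;m[:,:200]=0;m[:,350:]=0
p=W[m]; print(m.sum(),p.min(0),p.max(0),np.median(p,0))
E
python3 rem.py .559 -.2265 .117 87.6
```

```text
3085 [ 0.54298249 -0.25708079  0.10709888] [ 0.57478105 -0.19676914  0.11490079] [ 0.55771155 -0.22702911  0.11250631]
t 2.4 tcp [ 0.5601 -0.224   0.2024] F [-0.2  0.7  0.1] gap 0.003 q [-0.57  0.55  1.54  0.    1.05 -2.1 ]
dp cm [ 0.12 -0.24  8.54] roll 0.001 z [ 0.003 -0.002 -1.   ]
```

The wrist view agrees to within 1 mm. I'll press in stages.

```bash
python3 -m creep '{"claw":[0,0,0,0,0,0,0,0,0],"dp":[[0.1,-0.2,3],[0.1,-0.2,6],[0.1,-0.2,6.5],[0.1,-0.2,7],[0.1,-0.2,7.4],[0.1,-0.2,7.8],[0.1,-0.2,8.2],[0.1,-0.2,8.5],[0.1,-0.2,8.5]],"roll":[0,0,0,0,0,0,0,0,0]}'
python3 rem.py .559 -.2265 .117 87.6;  python3 - <<'E'
from station import imaging
import cv2,pickle
for n in ('top','scene'):
    d=imaging.snapshot(n); cv2.imwrite(f'pics/{n}2.png',d['image'][:,:,::-1])
cv2.imwrite('pics/scene2.png',cv2.resize(d['image'][60:280,150:420,::-1],None,fx=2.5,fy=2.5))
E
```

```text
t: 3.3
tcp_pos: [0.5568, -0.2261, 0.1176]
tool_rot: [0.02, 1.0, -0.0, -0.001]
force: [-6.5, 0.7, 8.6]
finger_gap: 0.001
t 3.3 tcp [ 0.5568 -0.2261  0.1176] F [-6.5  0.7  8.6] gap 0.001 q [-0.57  0.67  1.6  -0.    0.87 -2.1 ]
dp cm [-0.22 -0.03  0.06] roll 0.001 z [-0.003 -0.    -1.   ]
```

View pics/scene2.png

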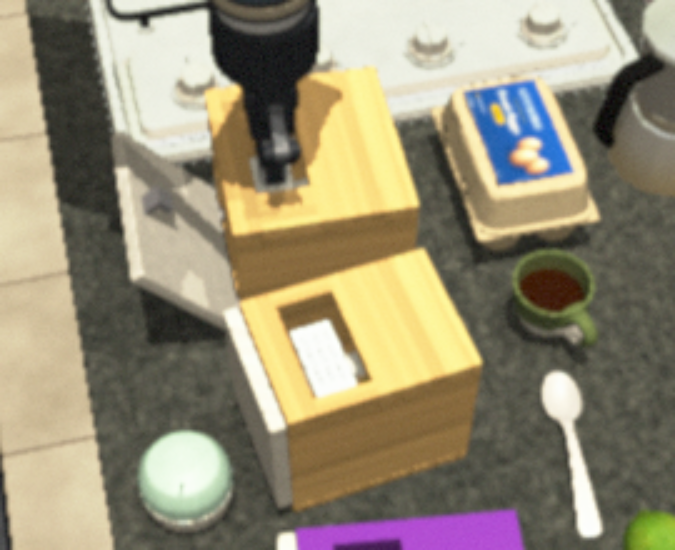

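Pressing freed the latch: the flap leans ajar at about crop (170,225), its catch at (160,200), and the narrow bin is still shut. Next I'll lift out and move over the flap, on the -y side of the catch.

```bash
python3 -m creep '{"claw":[0,0,0,0,0,0,0,0,0,0],"dp":[[0.1,0,-3],[0.1,0,-6],[0.1,0,-8],[0.1,0,-8],[5,-2,-8],[10.8,-4,-8],[10.8,-4,-8],[10.8,-4,-8],[10.8,-4,-8],[10.8,-4,-8]],"roll":[0,0,0,0,0,0,0,0,0,0]}'
python3 rem.py .4495 -.2615 .033 87.6;  python3 - <<'E'
from station import imaging
from h import *
d=imaging.snapshot('scene'); W=world(d); cv2.imwrite('pics/scene3.png',cv2.resize(d['image'][60:280,150:420,::-1],None,fx=2.5,fy=2.5))
hsv=cv2.cvtColor(d['image'],cv2.COLOR_RGB2HSV)
m=(W[...,0]>.38)&(W[...,0]<.51)&(W[...,1]<-.14)&(W[...,1]>-.31)&(W[...,2]>.015)&(W[...,2]<.085)&(hsv[...,2]>110)&(hsv[...,1]<60)
p=W[m]; print(m.sum()); 
print(np.polyfit(p[:,0],p[:,2],1), p.min(0),p.max(0))
s=np.argsort(p[:,0])[::max(1,len(p)//10)]; print(p[s].round(3))
d=imaging.snapshot('wrist'); cv2.imwrite('pics/wrist3.png',d['image'][:,:,::-1])
E
```

```text
t: 4.4
tcp_pos: [0.4501, -0.2618, 0.1955]
tool_rot: [0.02, 1.0, -0.0, 0.001]
force: [0.4, 0.3, -0.1]
finger_gap: -0.001
t 4.4 tcp [ 0.4501 -0.2618  0.1955] F [ 0.4  0.3 -0.1] gap -0.001 q [-0.74  0.47  1.75  0.    0.92 -2.27]
dp cm [ 0.09  0.04 16.25] roll 0.001 z [ 0.002 -0.001 -1.   ]
2689
[-0.62291037  0.33751678] [ 0.41270399 -0.29782252  0.01620621] [ 0.50988925 -0.14342611  0.08462888]
[[ 0.413 -0.278  0.067]
 [ 0.424 -0.246  0.074]
 [ 0.432 -0.228  0.072]
 [ 0.442 -0.293  0.061]
 [ 0.453 -0.271  0.054]
 [ 0.462 -0.282  0.047]
 [ 0.471 -0.241  0.044]
 [ 0.48  -0.268  0.039]
 [ 0.489 -0.192  0.035]
 [ 0.498 -0.161  0.029]
 [ 0.51  -0.198  0.02 ]]
```

View pics/scene3.png

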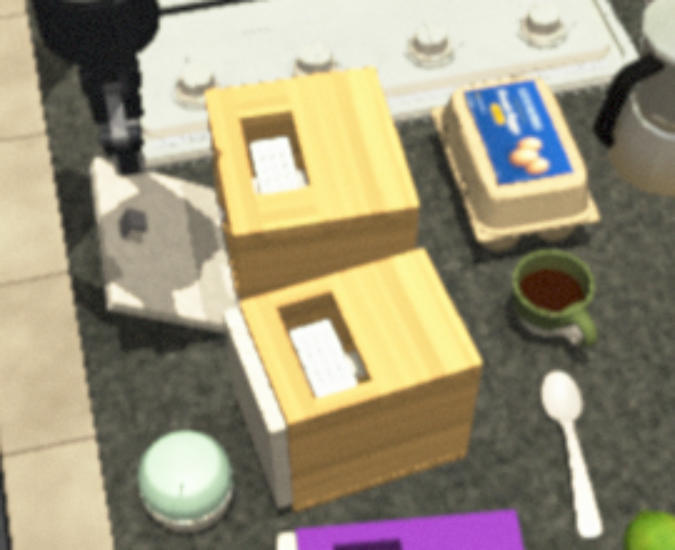

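View pics/wrist3.png

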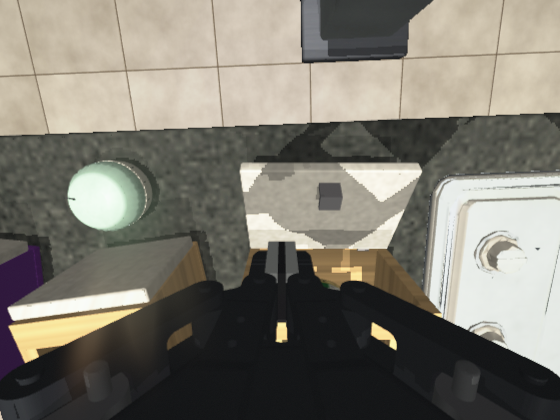

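The flap is at 1.01 rad (slope 0.62, face z = 55 mm under the tool), and the fingers are to the side of the catch at (330,196). I'll push down.

```bash
python3 -m creep '{"claw":[0,0,0,0,0,0,0,0,0,0,0,0],"dp":[[0.3,0,5],[0.3,0,9],[0.3,0,11],[0.3,0,12],[0.3,0,13],[0.3,0,13.8],[0.3,0,14.6],[0.3,0,15.3],[0.3,0,15.8],[0.3,0,16.1],[0.3,0,16.3],[0.3,0,16.3]],"roll":[0,0,0,0,0,0,0,0,0,0,0,0]}'
python3 rem.py .4495 -.2615 .033 87.6;  python3 - <<'E'
from station import imaging
from h import *
d=imaging.snapshot('scene'); W=world(d); cv2.imwrite('pics/scene4.png',cv2.resize(d['image'][60:280,150:420,::-1],None,fx=2.5,fy=2.5))
hsv=cv2.cvtColor(d['image'],cv2.COLOR_RGB2HSV)
m=(W[...,0]>.38)&(W[...,0]<.51)&(W[...,1]<-.16)&(W[...,1]>-.30)&(W[...,2]>.006)&(W[...,2]<.085)&(hsv[...,2]>110)&(hsv[...,1]<60)
p=W[m]; print(m.sum(),np.polyfit(p[:,0],p[:,2],1),np.median(p[:,2]))
E
```

```text
t: 5.7
tcp_pos: [0.4452, -0.2616, 0.033]
tool_rot: [0.021, 1.0, -0.0, -0.0]
force: [-3.6, -0.7, 8.3]
finger_gap: -0.002
t 5.7 tcp [ 0.4452 -0.2616  0.033 ] F [-3.6 -0.7  8.3] gap -0.002 q [-0.75  0.75  1.85 -0.    0.54 -2.28]
dp cm [-0.43  0.02 -0.  ] roll 0.0 z [-0. -0. -1.]
1946 [0.00128987 0.01486822] 0.015577551661993889
```

View pics/scene4.png

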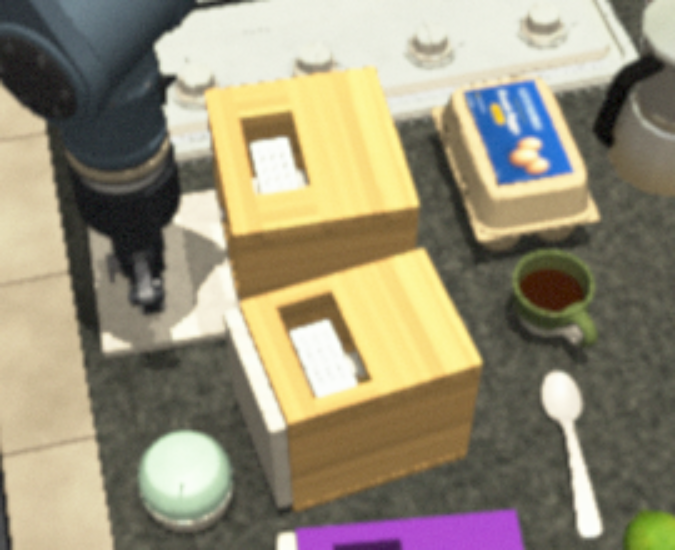

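The flap is flat: slope about 0 and face at 15 mm. I'll lift straight off and check that it stays down.

```bash
python3 -m creep '{"claw":[0,0,0,0,0,0,0,0,0,0],"dp":[[0,0,-2],[0,0,-6],[0,0,-11],[0,0,-16],[0,0,-20],[0,0,-20],[0,0,-20],[0,0,-20],[0,0,-20],[0,0,-20]],"roll":[0,0,0,0,0,0,0,0,0,0]}'
python3 - <<'E'
from station import imaging
from h import *
d=imaging.snapshot('scene'); W=world(d); cv2.imwrite('pics/scene5.png',cv2.resize(d['image'][60:280,150:420,::-1],None,fx=2.5,fy=2.5))
hsv=cv2.cvtColor(d['image'],cv2.COLOR_RGB2HSV)
m=(W[...,0]>.38)&(W[...,0]<.51)&(W[...,1]<-.16)&(W[...,1]>-.30)&(W[...,2]>.006)&(W[...,2]<.085)&(hsv[...,2]>110)&(hsv[...,1]<60)
p=W[m]; print(m.sum(),np.polyfit(p[:,0],p[:,2],1),np.median(p[:,2]))
E
```

```text
t: 6.75
tcp_pos: [0.4451, -0.261, 0.2308]
tool_rot: [0.021, 1.0, 0.001, -0.001]
force: [-0.3, 0.5, 0.4]
finger_gap: -0.002
2724 [-0.00548159  0.01819162] 0.01569044252606101
```

View pics/scene5.png

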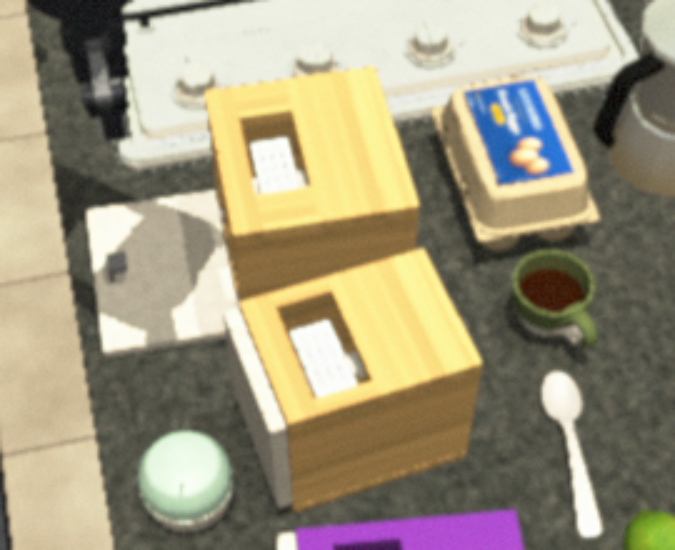

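The flap stays flat at crop (150,270), the narrow bin is shut, the timer hasn't moved, and the arm is touching nothing.

```bash
python3 -c "
from station import workorder
print(workorder.sign_off())"
```

```text
the job is handed in; nothing more can be done
None
```

The wide bin is open, with its flap lying flat in front of it, and the job is handed in. I identified it by its measured width of 151 mm; the other wooden bin measured 105 mm and had the timer in front. I pressed the latch pad about 14 mm through the roof slot, and the flap sprang to about 1.0 rad. I then pushed it down beside the catch and lifted clear.

- **Flap:** with the arm lifted off, its face was level at about 15 mm above the worktop (slope 0.005), close to the 14 mm expected.
- **Narrow bin:** it still looked shut in the last picture, and the timer in front of it had not moved.
- **Arm:** it ended about 0.2 m above the flap, touching nothing. Force readings at the ends of the two pushes were about 11 N and 9 N; I did not read the peaks between.
- **Time:** 6.75 s at the last move.

One measurement disagreed: the scene camera put the pad about 6 mm off in y from the top view. The wrist view agreed with the top view to within 1 mm, so I used the top view's position.

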